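# Run a fingertip along the row of snap caps

### The job

Seven tube caps stand ajar in a curved row on the round sample carousel: close them all by running a fingertip lightly along the row in one pass, meeting every cap from its hinge side, so that each in turn is folded down flat over its tube. Keep the finger down at the row from the first cap until the last one is shut. Only touch: do not lift, shift or turn the carousel, press hard on it or bend a cap further open, and leave the things around it where they are.

Things in the scene. Friction and masses are not known exactly. Their poses are not given: they have to be found in the camera images.
- carousel: round grey loose disc, 220 mm across, 40 mm high, 2.4 kg. Origin: centre of its underside; z up. 24 tube positions, 15 degrees apart, on a circle of 85 mm radius; the seven centred on its +x axis have hinged white caps (cap_0 to cap_6, counter-clockwise from above; cap_3 on +x), the others are open holes. The black knob at the centre (28 mm across, top at 69 mm) is not used.
- seat_0 (a point): fixed point on the carousel: centre of the top face of cap_0 when that cap is shut, 46 mm above the work surface (6 mm above the disc's top). First of the row.
- seat_1 (a point): fixed point on the carousel: centre of the top face of cap_1 when that cap is shut, 46 mm above the work surface (6 mm above the disc's top)
- seat_2 (a point): fixed point on the carousel: centre of the top face of cap_2 when that cap is shut, 46 mm above the work surface (6 mm above the disc's top)
- seat_3 (a point): fixed point on the carousel: centre of the top face of cap_3 when that cap is shut, 46 mm above the work surface (6 mm above the disc's top)
- seat_4 (a point): fixed point on the carousel: centre of the top face of cap_4 when that cap is shut, 46 mm above the work surface (6 mm above the disc's top)
- seat_5 (a point): fixed point on the carousel: centre of the top face of cap_5 when that cap is shut, 46 mm above the work surface (6 mm above the disc's top)
- seat_6 (a point): fixed point on the carousel: centre of the top face of cap_6 when that cap is shut, 46 mm above the work surface (6 mm above the disc's top). Last of the row.
- cap_0 (a joint): hinge of cap 0, rad: 0 = folded down flat (stop), larger = more open; starts ajar at 0.45 to 0.75. Each cap: white disc 17 mm across, 3 mm thick, with a lip, 19.5 mm from hinge to lip; caps are 22 mm apart. The hinge lies 9.5 mm from the seat point on the cap_0 side of the row; the lip points towards cap_6.
- cap_1 (a joint): hinge of cap 1, rad: 0 = folded down flat (stop), larger = more open; starts ajar at 0.45 to 0.75. A fingertip coming from the cap_0 side folds each cap down; from the other side it would catch under the lip and force it open. A cap stays where it is left; about 1 N at the lip moves it.
- cap_2 (a joint): hinge of cap 2, rad: 0 = folded down flat (stop), larger = more open; starts ajar at 0.45 to 0.75. Like cap_0.
- cap_3 (a joint): hinge of cap 3, rad: 0 = folded down flat (stop), larger = more open; starts ajar at 0.45 to 0.75. Like cap_0.
- cap_4 (a joint): hinge of cap 4, rad: 0 = folded down flat (stop), larger = more open; starts ajar at 0.45 to 0.75. Like cap_0.
- cap_5 (a joint): hinge of cap 5, rad: 0 = folded down flat (stop), larger = more open; starts ajar at 0.45 to 0.75. Like cap_0.
- cap_6 (a joint): hinge of cap 6, rad: 0 = folded down flat (stop), larger = more open; starts ajar at 0.45 to 0.75. Like cap_0.
- rack: bystander: blue microtube rack 48 x 106 x 38 mm, origin at the centre of its underside
- vial: bystander: small brown vial 24 mm across, 51 mm high, origin at the centre of its underside
- beaker: bystander: glass beaker 45 mm across, 56 mm high, origin at the centre of its underside
- dish: bystander: flat round petri dish 61 mm across, 15 mm high, origin at the centre of its underside

How it is judged:
By the outcome, as a careful person would: the job done as asked, in the order asked, and still so for the second after the job is handed in, with the robot touching nothing.
It also fails if it takes over 48 s, if anything falls off the work surface, if the arm or the gripper's body presses on something with over 40 N, if the wrist force passes 120 N, or if a joint passes its speed limit or range.

### The arm

A 7-joint arm with a two-finger parallel gripper is mounted at the origin on a cart in front of the work surface, level with it; the furniture and walls round the work are solid. World frame = base frame: x ahead of the robot, y to its left, z up, the work surface at z = 0. Lengths are in m, angles in rad, forces in N, time in s.
With the tool pointing down it reaches from about 0.35 to 0.9 m from the base axis. Payload 8.1 kg.
Tool frame: the origin (TCP) lies on the centre line of the jaws, within the pads' length; the fingertips stand 8 mm ahead of it and the grasp point (between the pads) lies 11 mm behind it; x points along the fingers, z is the direction in which the jaws open and shut, and the axes are right-handed (so a half turn about x gives the same grasp; the last joint's range is limited). The gripper opens to 92 mm and grips with 3 to 60 N. Pads are 19 mm wide; open, the fingers measure 130 mm over their backs; the gripper's body (75 mm by 190 mm) begins 47 mm behind the grasp point.
Start: joints at [1.167, 0.434, 0.025, 1.573, -0.012, 1.134, -0.075], TCP at [0.185, -0.597, 0.235] pointing down, gripper open.
Joint ranges: [-2.62, 2.62], [-0.44, 2.09], [-1.27, 1.32], [0.08, 2.57], [-1.32, 4.46], [0.12, 2], [-2.74, 2.74]. Speed limits (rad/s): [2.22, 2.22, 3.01, 3.01, 3.14, 3.14, 3.14].

### API

Orientations are given as a unit quaternion [x, y, z, w].
In Python, from station import env gives the robot as it stands.
- The arm moves only by the shell command python3 -m inch 'ROWS' [OPENING] [FORCE]. ROWS is JSON, one flat list of numbers, 4 for each row, row after row: the shift along the tool's x, y, z in mm, then the turn about the tool's x in degrees. A call has 1 to 12 rows; each row is the pose to reach, as a shift and turn from the pose commanded when the call began, along the tool's axes at that moment; what a row does not reach only later rows make up. A row lasts 1/12 s, in which the tool goes at most 41.7 mm and 7.16 degrees, less where a joint would pass 70% of its speed; a pose out of reach is approached as far as the arm can. A call with a gripper value outside its range is refused whole. OPENING is the finger opening in mm, from 0 to 91.8, set as the call begins (- or left out, the last holds). The fingers move at their own pace and stop on an object; FORCE is the grip in N (left out, the last holds). Time passes only in rows, so rows that repeat a pose let the fingers close. It gives the time, the measured TCP pose, the force and the opening at its end, in the units of the state.
- env.observe(): the state, without advancing time (a new reading comes with each control period).
- env.read_camera(name): name is "scene" or "top" or "wrist"; returns a dict with "pixels" (384x512x3 uint8, red, green, blue), "vfov" (degrees; the focal length in pixels is half the picture's height over the tangent of half this angle, whatever the lens; pixels are square), "cx", "cy" (the principal point, pixels), "xyz" and "attitude" of the camera in the world. Camera axes: x right, y up, looking along -z (the intrinsics and any distortion apply to the point x, -y, -z); pixel columns grow to the right and rows downward; lengths in m; the calibration is good to about 2 mm. The wrist camera is an equidistant fisheye: a pixel r from the principal point sees the ray r / f radians off the axis. A picture is of the moment at which its call begins. There is no depth.
- env.sign_off(): hands the job in, once; it reports no verdict.
The state is a dict: "time_s": time; "joint_pos": joint angles; "qvel": joint speeds; "effort": joint torques, N m; "eef_pos": TCP position; "orientation": TCP orientation; "ft_force": force on the tool from outside, world axes, zero at the start; "torque": the same for the moment, N m; "grip_width": opening from 0.0 (shut) to 1.0 (fully open).
Only numpy, scipy, OpenCV 4.12 (cv2) and the standard library are available. Lean on these libraries where they do the work, as an engineer would, in place of code of your own. Each camera call takes 0.05 s, during which the arm holds its last target.

## Working session

There is one attempt and no reset: what is moved stays moved. The work goes in short steps, Python scripts to look and compute and a shell command to move; the robot and the scene stay as the last step left them, time stands still between calls to the robot, and variables do not carry over. Pictures are saved under pics/ and viewed, and the job is handed in when it is done.

```bash
ls; mkdir -p pics; python3 - <<'E'
from station import env
import cv2
o=env.observe(); print(o)
for n in ["scene","top"]:
    c=env.read_camera(n); cv2.imwrite(f"pics/{n}0.png",c["pixels"][:,:,::-1]); print(n,{k:v for k,v in c.items() if k!="pixels"})
E
```

```text
pics
{'time_s': 0.0, 'joint_pos': array([ 1.16739659,  0.43519759,  0.02495805,  1.5740875 , -0.01165403,
        1.13401542, -0.07509846]), 'qvel': array([ 0.00019148, -0.00106227, -0.00031847, -0.00043897, -0.0012629 ,
       -0.00087605,  0.00010242]), 'effort': array([ 1.86743625e-05, -6.67851663e+01,  9.84855630e-01, -3.14455962e+01,
       -6.07184717e-02,  4.30668646e-02,  1.61295757e-04]), 'eef_pos': array([ 0.18500017, -0.59646658,  0.23396427]), 'orientation': array([ 0.41976358,  0.56971828, -0.41915804,  0.56879359]), 'ft_force': array([-0.45908112, -0.69509364,  0.41879708]), 'torque': array([-0.03207177, -0.01769531, -0.01200448]), 'grip_width': 0.9997112824034704}
scene {'vfov': 43.26889534482193, 'cx': 267.7917439992129, 'cy': 189.55150244916456, 'xyz': array([-0.12460393,  0.93876013,  0.55235317]), 'attitude': array([-0.15928981,  0.5248945 ,  0.80430881, -0.22847287])}
top {'vfov': 45.0412874366231, 'cx': 252.13227148051948, 'cy': 193.98717668048064, 'xyz': array([4.23462336e-01, 1.13311429e-04, 1.17561564e+00]), 'attitude': array([ 0.01921053, -0.0182045 , -0.69746469,  0.71613026])}
```

View pics/scene0.png

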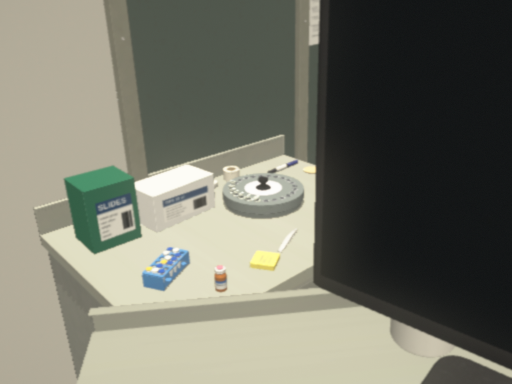

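View pics/top0.png

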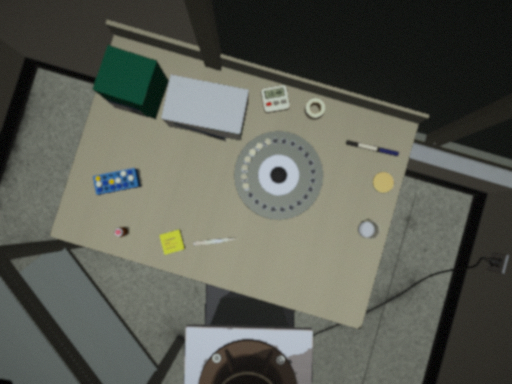

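```bash
cat > h.py <<'E'
import numpy as np, cv2
from scipy.spatial.transform import Rotation as R
def proj(c,P):
    P=np.atleast_2d(P); r=R.from_quat(c["attitude"]); p=r.inv().apply(P-c["xyz"])
    f=192/np.tan(np.radians(c["vfov"]/2)); x,y,z=p[:,0],-p[:,1],-p[:,2]
    return np.c_[c["cx"]+f*x/z,c["cy"]+f*y/z]
def ray(c,uv,z):
    uv=np.atleast_2d(uv); f=192/np.tan(np.radians(c["vfov"]/2))
    d=np.c_[(uv[:,0]-c["cx"])/f,-(uv[:,1]-c["cy"])/f,-np.ones(len(uv))]
    d=R.from_quat(c["attitude"]).apply(d)
    return c["xyz"]+d*((z-c["xyz"][2])/d[:,2])[:,None]
E
python3 - <<'E'
from station import env
import cv2
from h import *
c=env.read_camera("top"); im=c["pixels"][:,:,::-1]
cv2.imwrite("pics/top1.png",cv2.resize(im[120:230,225:335],None,fx=5,fy=5,interpolation=cv2.INTER_CUBIC))
c=env.read_camera("scene"); im=c["pixels"][:,:,::-1]
cv2.imwrite("pics/sc1.png",cv2.resize(im[150:230,205:325],None,fx=6,fy=6,interpolation=cv2.INTER_CUBIC))
E
```

```text
(no output)
```

View pics/top1.png

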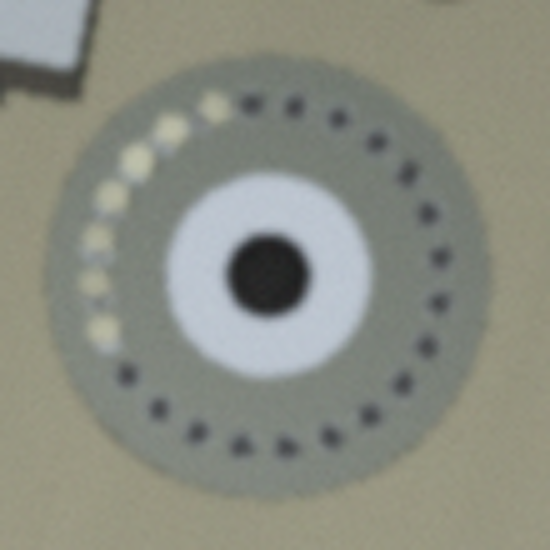

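View pics/sc1.png

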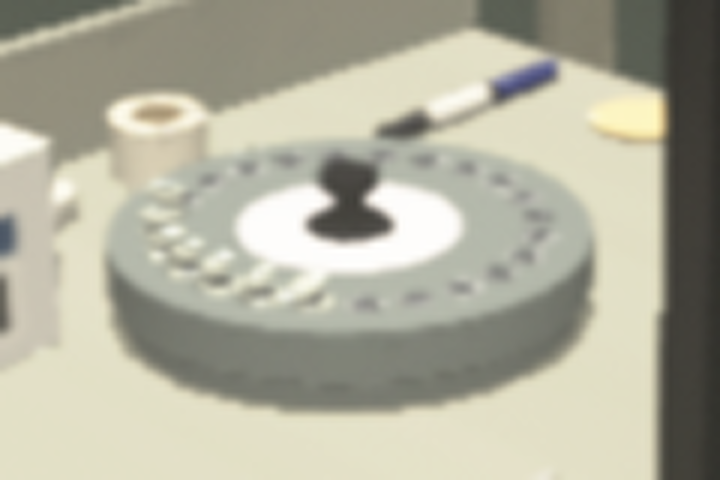

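```bash
python3 - <<'E'
from station import env
import cv2, json
from h import *
from scipy.optimize import least_squares
c=env.read_camera("top"); im=c["pixels"]; g=im.astype(float).mean(2)
# rough holes in crop
H=np.array([(252,104),(295,106),(339,118),(377,142),(408,173),(428,213),(440,258),(439,303),(428,346),(403,385),(371,415),(332,437),(287,447),(241,447),(197,433),(159,409),(127,374)],float)
uv=(H+.5)/5-.5+[225,120]
ref=[]
for u,v in uv:
    for _ in range(3):
        yy,xx=np.mgrid[int(round(v))-3:int(round(v))+4,int(round(u))-3:int(round(u))+4]
        p=g[yy,xx]; w=np.clip(np.percentile(p,70)-p,0,None)*np.exp(-((xx-u)**2+(yy-v)**2)/8); u,v=(w*xx).sum()/w.sum(),(w*yy).sum()/w.sum()
    ref.append((u,v))
ref=np.array(ref)
k=np.arange(17)  # going clockwise from next to cap_0: cap_0 at -45deg => hole k at -60-15k
a=np.radians(-60-15*k)
def f(q): 
    P=np.c_[q[0]+.085*np.cos(a+q[2]),q[1]+.085*np.sin(a+q[2]),np.full(17,.04)]
    return (proj(c,P)-ref).ravel()
ini=ray(c,[[278.5,175]],.04)[0]
s=min((least_squares(f,[ini[0],ini[1],t]) for t in (0,1.5,3,-1.5)),key=lambda s:s.cost); q=s.x
print(q,np.degrees(q[2]),np.abs(s.fun).max())
json.dump(list(q),open("q.json","w"))
for i in range(7):
    t=q[2]+np.radians(15*(i-3)); P=[q[0]+.085*np.cos(t),q[1]+.085*np.sin(t),.046]; print(i,np.round(P,4),proj(c,P))
# radius check of disc edge
for t in (0,1.57,3.14,-1.57): print(proj(c,[q[0]+.11*np.cos(t),q[1]+.11*np.sin(t),.04]))
o=env.observe(); print(R.from_quat(o["orientation"]).as_matrix().round(4))
sc=env.read_camera("scene"); P=[[q[0]+.11*np.cos(t),q[1]+.11*np.sin(t),.04] for t in np.linspace(0,6.28,60)]+[[q[0]+.085*np.cos(q[2]+np.radians(15*(i-3))),q[1]+.085*np.sin(q[2]+np.radians(15*(i-3))),.046] for i in range(7)]
im=sc["pixels"][:,:,::-1].copy()[100:280,100:360]; im=cv2.resize(im,None,fx=3,fy=3)
for p in proj(sc,np.array(P)): cv2.circle(im,(int((p[0]-100)*3),int((p[1]-100)*3)),2,(0,0,255),-1)
cv2.imwrite("pics/sc2.png",im)
w=env.read_camera("wrist"); cv2.imwrite("pics/w0.png",w["pixels"][:,:,::-1])
print(w["xyz"],w["attitude"],w["vfov"])
E
```

```text
[ 0.53306856 -0.06050353  1.17474709] 67.3080499927096 0.36201020415597895
0 [ 0.6117 -0.0282  0.046 ] [[266.02232175 142.14331722]]
1 [ 0.6007 -0.009   0.046 ] [[258.07436911 146.39491596]]
2 [0.585  0.0068 0.046 ] [[251.49866296 152.55249105]]
3 [0.5659 0.0179 0.046 ] [[246.74279369 160.20344939]]
4 [0.5444 0.0237 0.046 ] [[244.13393223 168.83277315]]
5 [0.5223 0.0238 0.046 ] [[243.85572935 177.8564094 ]]
6 [0.5008 0.0181 0.046 ] [[245.93424309 186.65998437]]
[[279.30522905 130.3029895 ]]
[[233.59035124 173.38412801]]
[[277.13846882 219.33524581]]
[[322.9555242  175.73130166]]
[[-3.000e-04  9.551e-01  2.962e-01]
 [ 6.000e-04  2.962e-01 -9.551e-01]
 [-1.000e+00 -1.000e-04 -7.000e-04]]
[ 0.249322   -0.57693926  0.38364635] [-0.09960853  0.07388608 -0.58866475  0.79880711] 65.70646984690485
```

View pics/sc2.png

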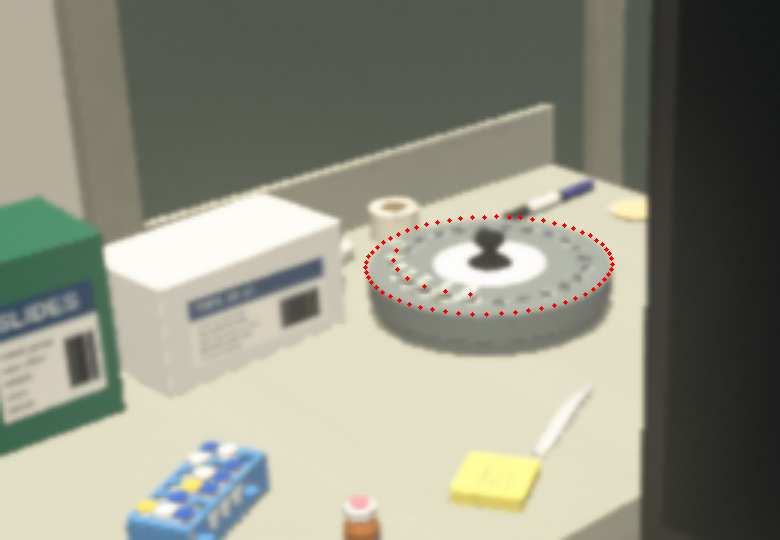

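View pics/w0.png

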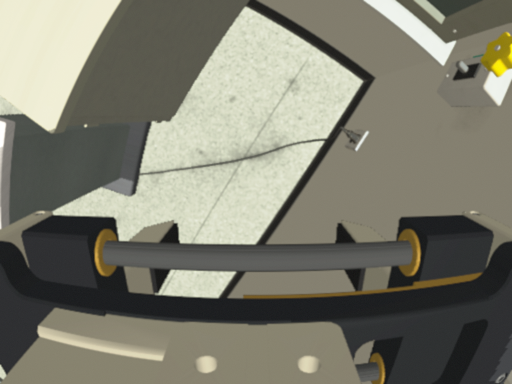

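```bash
python3 - <<'E'
from station import env
from h import *
from scipy.optimize import least_squares
sc=env.read_camera("scene");t=env.read_camera("top")
B=ray(sc,[[100+342/3,100+322/3],[100+170/3,100+395/3]],0);print(B)
for b,v in zip(B,(225,292)):
    for z in (.06,.08,.1,.12): print(z,proj(sc,[b[0],b[1],z])*3-300)
for z in (.06,.08,.1): print(z,ray(t,[[248,90],[240,137],[163,120],[172,75]],z)[:,:2].round(3).tolist())
E
```

```text
[[0.62361764 0.04043084 0.        ]
 [0.65875883 0.21801531 0.        ]]
0.06 [[337.80773719 259.60488952]]
0.08 [[336.37476945 238.27746208]]
0.1 [[334.92345954 216.67704099]]
0.12 [[333.45345303 194.79835097]]
0.06 [[161.76576995 327.59314712]]
0.08 [[158.94383693 304.49230801]]
0.1 [[156.08194274 281.06433967]]
0.12 [[153.17923248 257.30224388]]
0.06 [[0.736, 0.019], [0.62, 0.036], [0.657, 0.224], [0.769, 0.206]]
0.08 [[0.731, 0.019], [0.617, 0.035], [0.653, 0.22], [0.763, 0.202]]
0.1 [[0.725, 0.019], [0.613, 0.034], [0.649, 0.216], [0.756, 0.199]]
```

```bash
cat > go.py <<'E'
# prints remaining shift in current tool axes to carousel polar target (deg rel. cap_3 frame world phi, radius mm, tip z mm)
import sys,json
from station import env
from h import *
def rel(phi,r,tipz,o=None):
    o=o or env.observe(); q=json.load(open("q.json")); a=np.radians(phi)
    P=np.array([q[0]+r/1e3*np.cos(a),q[1]+r/1e3*np.sin(a),tipz/1e3+.008])
    M=R.from_quat(o["orientation"]).as_matrix(); d=M.T@(P-o["eef_pos"])*1e3
    za=np.degrees(np.arctan2(M[1,2],M[0,2])); return d, (za-phi+180)%360-180
if __name__=="__main__":
    o=env.observe(); M=R.from_quat(o["orientation"]).as_matrix()
    print("t",round(o["time_s"],2),"tip",(o["eef_pos"]*1e3-[0,0,8]).round(1),"ft",o["ft_force"].round(2),"g",round(o["grip_width"],3)); print(M.round(3).tolist(), o["joint_pos"].round(2))
    q=json.load(open("q.json")); d=o["eef_pos"][:2]-q[:2]; print("phi,r",np.degrees(np.arctan2(d[1],d[0])).round(2),np.hypot(*d).round(4)*1e3)
    v=list(map(float,sys.argv[1:]))
    for i in range(0,len(v),3): d,t=rel(*v[i:i+3],o); print(v[i:i+3],d.round(1),"turn",round(t,1))
E
python3 -m inch '[0,10,-8,-3, 0,28,-20,-6, 0,52,-36,-9, 0,76,-52,-12, 0,100,-68,-15, 0,124,-84,-18, 0,148,-100,-21, 0,172,-116,-24, 0,196,-132,-27, 0,220,-148,-30, 0,244,-164,-33, 0,268,-180,-36]' 0 10
python3 go.py 5 85 150
```

```text
time_s: 1.45
eef_pos: [0.3885, -0.3446, 0.235]
orientation: [0.222, 0.671, -0.222, 0.671]
ft_force: [0.4, -0.2, 0.6]
grip_width: 0.18
t 1.45 tip [ 388.5 -344.6  227. ] ft [ 0.36 -0.17  0.62] g 0.18
[[0.0, 0.597, 0.803], [-0.0, 0.803, -0.597], [-1.0, -0.0, 0.001]] [ 0.81  0.28 -0.23  1.81  0.07  1.06 -0.09]
phi,r -116.97 318.7
[5.0, 85.0, 150.0] [ 76.9 370.7  10. ] turn -41.6
```

```bash
python3 -m inch '[5,28,1,-4, 11,56,2,-8, 18,84,2,-12, 25,114,3,-16, 32,146,4,-20, 39,178,5,-24, 46,210,6,-28, 53,242,6,-32, 60,274,7,-35, 67,308,8,-38, 73,340,9,-40, 77,371,10,-42]' 0 10
python3 -m inch '[0,0,0,0, 0,0,0,0, 0,0,0,0]'
python3 go.py 5 85 100 5 85 54
python3 - <<'E'
from station import env
import cv2
w=env.read_camera("wrist"); cv2.imwrite("pics/w1.png",w["pixels"][:,:,::-1])
w=env.read_camera("top"); cv2.imwrite("pics/t2.png",cv2.resize(w["pixels"][100:240,200:360,::-1],None,fx=4,fy=4))
E
```

```text
time_s: 2.45
eef_pos: [0.6186, -0.053, 0.1571]
orientation: [-0.033, 0.706, 0.033, 0.706]
ft_force: [1.0, -0.3, -0.3]
grip_width: 0.007
time_s: 2.7
eef_pos: [0.6176, -0.0551, 0.1575]
orientation: [-0.032, 0.707, 0.032, 0.706]
ft_force: [0.5, -0.2, -0.2]
grip_width: 0.008
t 2.7 tip [617.6 -55.1 149.5] ft [ 0.52 -0.15 -0.15] g 0.008
[[-0.001, -0.091, 0.996], [-0.001, 0.996, 0.091], [-1.0, -0.001, -0.001]] [ 0.3   0.54 -0.45  1.65  0.27  1.01 -0.14]
phi,r 3.68 84.7
[5.0, 85.0, 100.0] [49.5  2.   0.4] turn 0.2
[5.0, 85.0, 54.0] [95.5  2.   0.4] turn 0.2
```

View pics/w1.png

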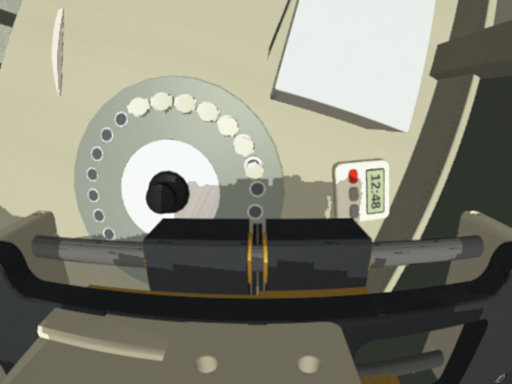

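View pics/t2.png

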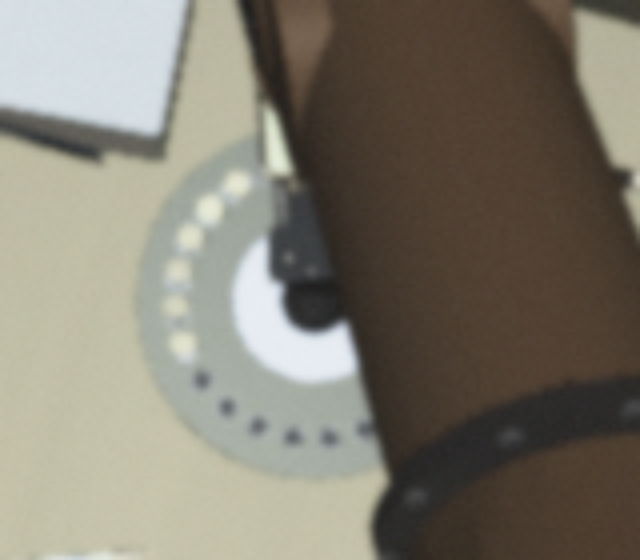

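```bash
python3 - <<'E'
from station import env
import json
from h import *
w=env.read_camera("wrist"); q=json.load(open("q.json"))
P=[]
for k in list(range(-5,10)):
    t=q[2]+np.radians(15*(k-3)); z=.046 if 0<=k<=6 else .04
    P.append([q[0]+.085*np.cos(t),q[1]+.085*np.sin(t),z])
o=env.observe(); M=R.from_quat(o["orientation"]).as_matrix()
for dy in (-.0095,.0095):
  for dz in (-.019,0,.019): P.append(o["eef_pos"]+M@[.008,dy,dz])
P=np.array(P); p=R.from_quat(w["attitude"]).inv().apply(P-w["xyz"]); x,y,z=p[:,0],-p[:,1],-p[:,2]
f=192/np.tan(np.radians(w["vfov"]/2)); rho=np.hypot(x,y); th=np.arctan2(rho,z); uv=np.c_[w["cx"]+f*th*x/rho,w["cy"]+f*th*y/rho]
im=cv2.resize(w["pixels"][80:290,60:400,::-1].copy(),None,fx=2.3,fy=2.3,interpolation=cv2.INTER_CUBIC)
for u in uv: cv2.circle(im,(int((u[0]-60)*2.3),int((u[1]-80)*2.3)),2,(0,0,255),-1)
cv2.imwrite("pics/w2.png",im)
E
```

```text
(no output)
```

View pics/w2.png

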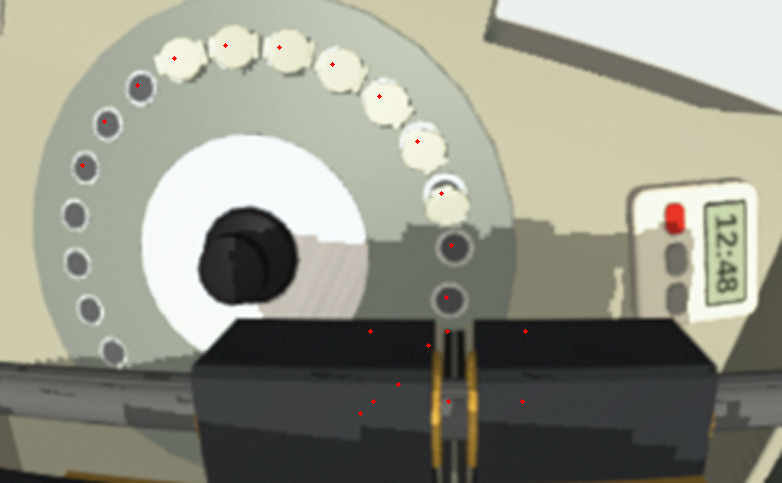

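```bash
python3 -m inch '[12,0,0,0, 26,0,0,0, 40,0,0,0, 54,0,0,0, 66,0,0,0, 75,0,0,0, 82,0,0,0, 86,0,0,0, 88,0,0,0, 88,0,0,0, 88,0,0,0]'
python3 go.py 4 85.5 46 
```

```text
time_s: 3.77
eef_pos: [0.6183, -0.0544, 0.0702]
orientation: [-0.032, 0.706, 0.032, 0.707]
ft_force: [0.1, 0.2, -0.5]
grip_width: 0.007
t 3.77 tip [618.3 -54.4  62.2] ft [ 0.12  0.23 -0.54] g 0.007
[[0.001, -0.091, 0.996], [-0.0, 0.996, 0.091], [-1.0, -0.0, 0.001]] [ 0.28  0.64 -0.41  1.73  0.33  0.85 -0.19]
phi,r 4.09 85.4
[4.0, 85.5, 46.0] [16.2 -0.1  0.1] turn 1.2
```

```bash
python3 -m inch '[4,0,0,0, 8,0,0,0, 12,0,0,0, 15,0,0,0, 16,0,0,0, 16,0,0,0, 16,0,0,0, 16,0,0,0]'
python3 go.py 8 85.5 46 12 85.5 46 16 85.5 46  20 85.5 46 24 85.5 46; python3 go.py|head -1;
```

```text
time_s: 4.43
eef_pos: [0.618, -0.0544, 0.0539]
orientation: [-0.032, 0.706, 0.032, 0.706]
ft_force: [-0.2, 0.0, -0.5]
grip_width: 0.003
t 4.43 tip [618.  -54.4  45.9] ft [-0.23  0.01 -0.52] g 0.003
[[0.0, -0.091, 0.996], [0.0, 0.996, 0.091], [-1.0, -0.0, 0.0]] [ 0.27  0.66 -0.41  1.74  0.34  0.82 -0.2 ]
phi,r 4.1 85.2
[8.0, 85.5, 46.0] [-0.1  5.8  0.2] turn -2.8
[12.0, 85.5, 46.0] [-0.1 11.8 -0.3] turn -6.8
[16.0, 85.5, 46.0] [-0.1 17.7 -1.2] turn -10.8
[20.0, 85.5, 46.0] [-0.1 23.5 -2.5] turn -14.8
[24.0, 85.5, 46.0] [-0.1 29.2 -4.2] turn -18.8
t 4.43 tip [618.  -54.4  45.9] ft [-0.23  0.01 -0.52] g 0.003
```

```bash
python3 -m inch '[-0.5,2,0,-1, -0.5,4,0,-2, -0.5,6,0,-3, -0.5,8,0,-4, -0.5,10,0,-5, -0.5,12,0,-7, -0.5,14,-1,-8, -0.5,16,-1,-9, -0.5,18,-1,-11, -0.5,20,-2,-12, -0.5,22,-2,-13, -0.5,22,-2,-13]'
python3 go.py  24 85.5 46 28 85.5 46 32 85.5 46 36 85.5 46 40 85.5 46
python3 - <<'E'
from station import env
import cv2
w=env.read_camera("wrist"); cv2.imwrite("pics/w3.png",cv2.resize(w["pixels"][60:290,60:400,::-1],None,fx=2.3,fy=2.3))
E
```

```text
time_s: 5.43
eef_pos: [0.6139, -0.0323, 0.0544]
orientation: [-0.112, 0.698, 0.113, 0.698]
ft_force: [-1.2, -0.4, 4.1]
grip_width: 0.005
t 5.43 tip [613.9 -32.3  46.4] ft [-1.21 -0.36  4.14] g 0.005
[[0.0, -0.314, 0.949], [0.0, 0.949, 0.314], [-1.0, 0.0, 0.0]] [ 0.28  0.66 -0.47  1.75  0.39  0.82 -0.05]
phi,r 19.25 85.6
[24.0, 85.5, 46.0] [ 0.4  7.1 -0.5] turn -5.7
[28.0, 85.5, 46.0] [ 0.4 13.  -1.3] turn -9.7
[32.0, 85.5, 46.0] [ 0.4 18.8 -2.5] turn -13.7
[36.0, 85.5, 46.0] [ 0.4 24.6 -4.1] turn -17.7
[40.0, 85.5, 46.0] [ 0.4 30.2 -6.2] turn -21.7
```

View pics/w3.png

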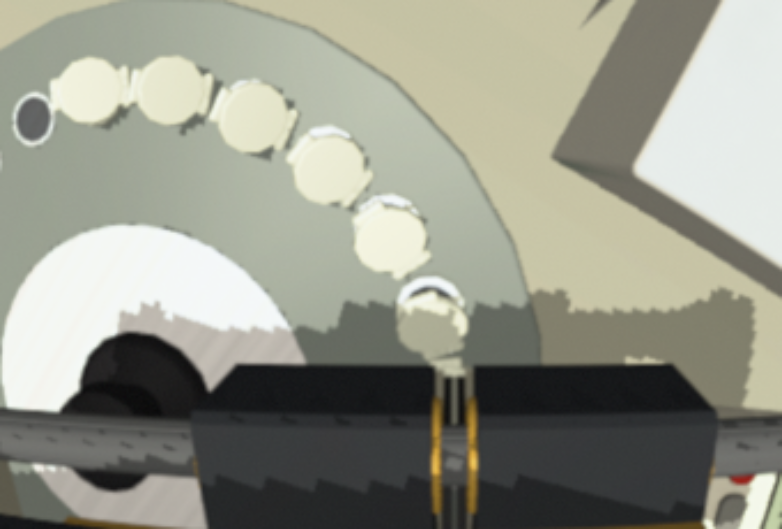

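```bash
python3 -m inch '[0,2,0,-2, 0,4,0,-3, 0,6,0,-5, 0,8,-1,-6, 0,10,-1,-7, 0,12,-1,-9, 0,14,-2,-10, 0,16,-2,-12, 0,18,-2,-13, 0,20,-3,-14, 0,22,-3,-16, 0,24,-4,-17]'
python3 go.py  38 85.5 46 42 85.5 46 46 85.5 46 50 85.5 46 54 85.5 46
python3 - <<'E'
from station import env
import cv2
w=env.read_camera("wrist"); cv2.imwrite("pics/w4.png",cv2.resize(w["pixels"][60:290,60:400,::-1],None,fx=2.3,fy=2.3))
w=env.read_camera("scene"); cv2.imwrite("pics/s4.png",cv2.resize(w["pixels"][140:240,190:330,::-1],None,fx=5,fy=5))
E
```

```text
time_s: 6.48
eef_pos: [0.6028, -0.0109, 0.0543]
orientation: [-0.215, 0.674, 0.215, 0.674]
ft_force: [2.1, -2.4, 5.1]
grip_width: 0.005
t 6.48 tip [602.8 -10.9  46.3] ft [ 2.08 -2.42  5.06] g 0.005
[[0.0, -0.578, 0.816], [0.0, 0.816, 0.578], [-1.0, -0.0, 0.0]] [ 0.3   0.66 -0.54  1.78  0.45  0.83  0.16]
phi,r 35.43 85.5
[38.0, 85.5, 46.0] [ 0.3  3.8 -0.1] turn -2.7
[42.0, 85.5, 46.0] [ 0.3  9.8 -0.6] turn -6.7
[46.0, 85.5, 46.0] [ 0.3 15.7 -1.5] turn -10.7
[50.0, 85.5, 46.0] [ 0.3 21.5 -2.8] turn -14.7
[54.0, 85.5, 46.0] [ 0.3 27.2 -4.5] turn -18.7
```

View pics/w4.png

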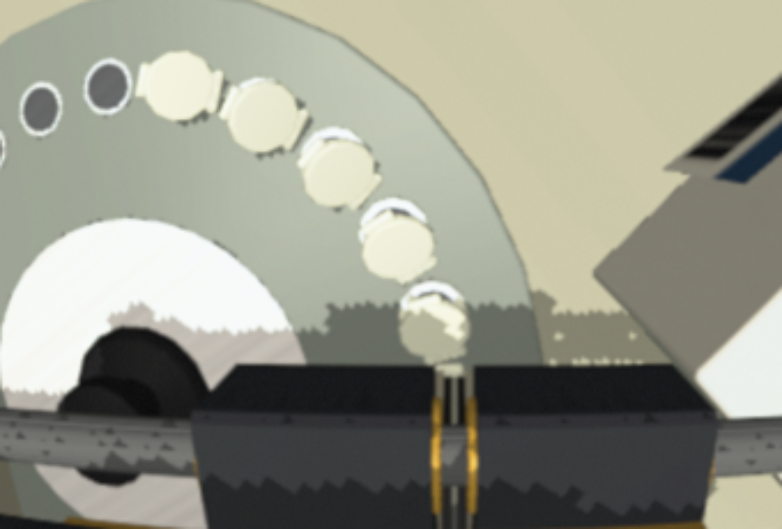

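View pics/s4.png

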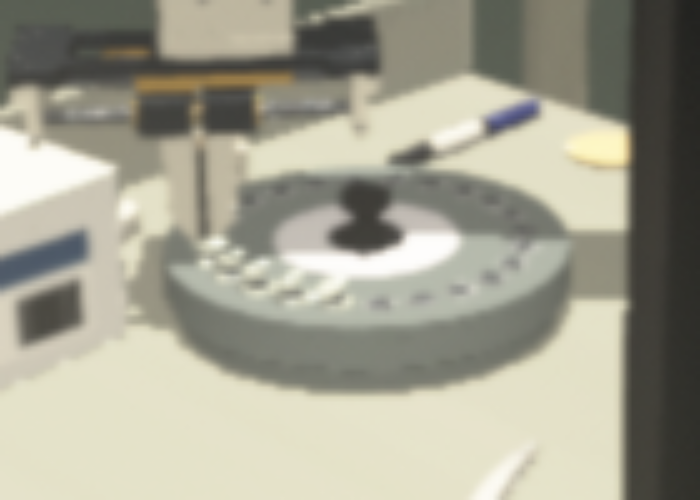

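```bash
python3 -m inch '[0,2,0,-2, 0,4,0,-3, 0,6,0,-4, 0,8,0,-6, 0,10,-1,-7, 0,12,-1,-8, 0,14,-1,-10, 0,16,-2,-11, 0,18,-2,-12, 0,20,-2,-14, 0,22,-3,-15, 0,24,-3,-16]'
python3 go.py  54 85.5 46 58 85.5 46 62 85.5 46 66 85.5 46 70 85.5 46
```

```text
time_s: 7.58
eef_pos: [0.5862, 0.0067, 0.0544]
orientation: [-0.306, 0.637, 0.306, 0.638]
ft_force: [2.2, -4.5, 6.8]
grip_width: 0.007
t 7.58 tip [586.2   6.7  46.4] ft [ 2.22 -4.47  6.79] g 0.007
[[0.0, -0.78, 0.626], [-0.0, 0.626, 0.78], [-1.0, -0.0, 0.0]] [ 0.32  0.66 -0.62  1.81  0.5   0.83  0.35]
phi,r 51.66 85.7
[54.0, 85.5, 46.0] [ 0.4  3.5 -0.3] turn -2.7
[58.0, 85.5, 46.0] [ 0.4  9.4 -0.8] turn -6.7
[62.0, 85.5, 46.0] [ 0.4 15.3 -1.7] turn -10.7
[66.0, 85.5, 46.0] [ 0.4 21.2 -3. ] turn -14.7
[70.0, 85.5, 46.0] [ 0.4 26.9 -4.7] turn -18.7
```

```bash
cat > ov.py <<'E'
import sys,json
from station import env
from h import *
w=env.read_camera("wrist"); q=json.load(open("q.json")); P=[]
for k in range(-9,15):
    t=q[2]+np.radians(15*(k-3)); z=.046 if 0<=k<=6 else .04
    P.append([q[0]+.085*np.cos(t),q[1]+.085*np.sin(t),z])
P=np.array(P); p=R.from_quat(w["attitude"]).inv().apply(P-w["xyz"]); x,y,z=p[:,0],-p[:,1],-p[:,2]
f=192/np.tan(np.radians(w["vfov"]/2)); rho=np.hypot(x,y); th=np.arctan2(rho,z); uv=np.c_[w["cx"]+f*th*x/rho,w["cy"]+f*th*y/rho]
im=cv2.resize(w["pixels"][30:290,30:400,::-1].copy(),None,fx=2.1,fy=2.1,interpolation=cv2.INTER_CUBIC)
for u in uv: cv2.circle(im,(int((u[0]-30)*2.1),int((u[1]-30)*2.1)),2,(0,0,255),-1)
cv2.imwrite(f"pics/{sys.argv[1]}.png",im)
E
python3 ov.py w5
```

```text
(no output)
```

View pics/w5.png

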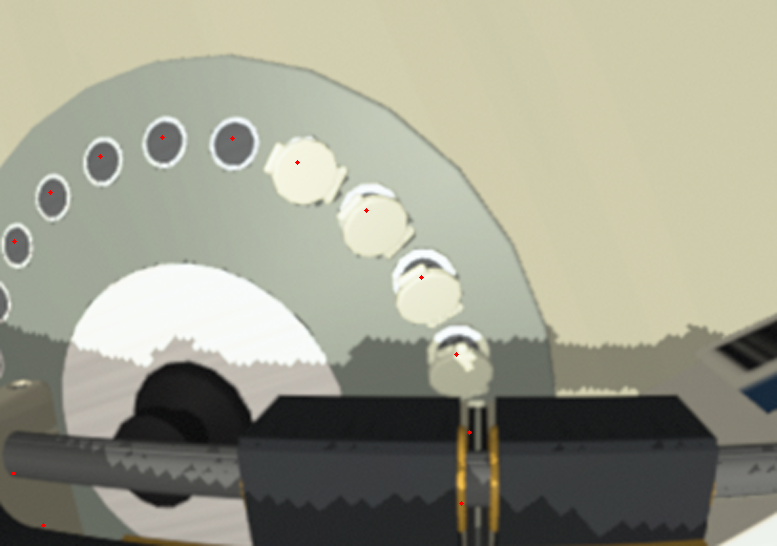

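```bash
python3 -m inch '[-0.2,2,0,-2, -0.2,4,0,-3, -0.2,6,0,-4, -0.2,8,0,-6, -0.2,10,-1,-7, -0.2,12,-1,-8, -0.2,14,-1,-10, -0.2,16,-2,-11, -0.2,18,-2,-12, -0.2,20,-3,-14, -0.2,22,-3,-15, -0.2,24,-4,-17]'
python3 go.py  70 85.5 46 74 85.5 46 78 85.5 46 82 85.5 46 86 85.5 46
```

```text
time_s: 8.63
eef_pos: [0.5648, 0.019, 0.0544]
orientation: [-0.397, 0.585, 0.397, 0.585]
ft_force: [3.9, -0.2, 2.1]
grip_width: 0.002
t 8.63 tip [564.8  19.   46.4] ft [ 3.92 -0.23  2.12] g 0.002
[[-0.0, -0.929, 0.37], [0.0, 0.37, 0.929], [-1.0, 0.0, 0.0]] [ 0.35  0.66 -0.69  1.86  0.56  0.83  0.56]
phi,r 68.22 85.6
[70.0, 85.5, 46.0] [ 0.4  2.6 -0.1] turn -1.7
[74.0, 85.5, 46.0] [ 0.4  8.6 -0.5] turn -5.7
[78.0, 85.5, 46.0] [ 0.4 14.5 -1.3] turn -9.7
[82.0, 85.5, 46.0] [ 0.4 20.4 -2.5] turn -13.7
[86.0, 85.5, 46.0] [ 0.4 26.1 -4.1] turn -17.7
```

```bash
python3 -m inch '[0,2,0,-1, 0,4,0,-3, 0,6,0,-4, 0,8,0,-5, 0,10,-1,-7, 0,12,-1,-8, 0,14,-1,-9, 0,16,-2,-11, 0,18,-2,-12, 0,20,-3,-14, 0,22,-3,-15, 0,24,-4,-16]'
python3 go.py  86 85.5 46 90 85.5 46 94 85.5 46 98 85.5 46 102 85.5 46
```

```text
time_s: 9.63
eef_pos: [0.5414, 0.0241, 0.0545]
orientation: [-0.474, 0.524, 0.474, 0.525]
ft_force: [4.4, 0.5, 1.8]
grip_width: 0.006
t 9.63 tip [541.4  24.1  46.5] ft [4.43 0.48 1.8 ] g 0.006
[[0.0, -0.995, 0.1], [0.0, 0.1, 0.995], [-1.0, -0.0, 0.0]] [ 0.4   0.65 -0.77  1.92  0.62  0.82  0.76]
phi,r 84.37 85.0
[86.0, 85.5, 46.0] [0.4 2.4 0.4] turn -1.7
[90.0, 85.5, 46.0] [0.4 8.4 0.1] turn -5.7
[94.0, 85.5, 46.0] [ 0.4 14.3 -0.7] turn -9.7
[98.0, 85.5, 46.0] [ 0.4 20.1 -2. ] turn -13.7
[102.0, 85.5, 46.0] [ 0.4 25.9 -3.6] turn -17.7
```

```bash
python3 -m inch '[0,2,0,-1, 0,4,0,-3, 0,6,0,-4, 0,8,0,-5, 0,10,0,-7, 0,12,0,-8, 0,14,-1,-9, 0,16,-1,-11, 0,18,-1,-12, 0,20,-2,-14, 0,22,-2,-15, 0,24,-3,-16]'
python3 go.py  102 85.5 46 106 85.5 46 110 85.5 46 114 85.5 46 118 85.5 46; python3 ov.py w6
```

```text
time_s: 10.63
eef_pos: [0.5173, 0.0235, 0.0545]
orientation: [0.543, -0.453, -0.543, -0.454]
ft_force: [2.8, 1.0, 2.2]
grip_width: 0.006
t 10.63 tip [517.3  23.5  46.5] ft [2.81 1.01 2.22] g 0.006
[[0.001, -0.984, -0.178], [0.001, -0.178, 0.984], [-1.0, -0.001, 0.0]] [ 0.45  0.65 -0.85  1.97  0.67  0.82  0.98]
phi,r 100.61 85.5
[102.0, 85.5, 46.0] [ 0.5  2.1 -0. ] turn -1.7
[106.0, 85.5, 46.0] [ 0.5  8.  -0.4] turn -5.7
[110.0, 85.5, 46.0] [ 0.5 13.9 -1.2] turn -9.7
[114.0, 85.5, 46.0] [ 0.5 19.8 -2.4] turn -13.7
[118.0, 85.5, 46.0] [ 0.5 25.5 -4.1] turn -17.7
```

View pics/w6.png

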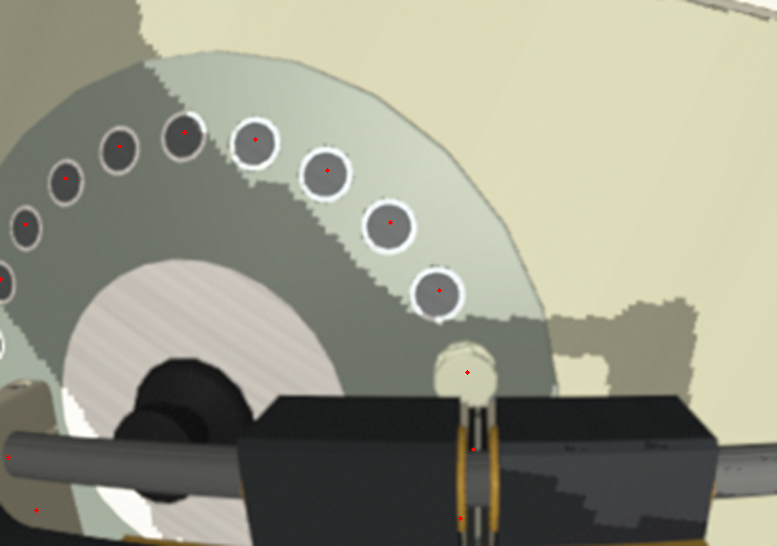

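```bash
python3 -m inch '[0,2,0,-1, 0,4,0,-3, 0,6,0,-4, 0,8,0,-6, 0,10,-1,-7, 0,12,-1,-8, 0,14,-1,-10, 0,16,-2,-11, 0,18,-2,-12, 0,20,-2,-14, 0,22,-3,-15, 0,22,-3,-15]'
python3 go.py  116 85.5 46; python3 ov.py w7;  python3 - <<'E'
from station import env
import cv2
w=env.read_camera("scene"); cv2.imwrite("pics/s7.png",cv2.resize(w["pixels"][140:240,190:330,::-1],None,fx=5,fy=5))
E
```

```text
time_s: 11.68
eef_pos: [0.4954, 0.0161, 0.0543]
orientation: [-0.597, 0.379, 0.597, 0.378]
ft_force: [-0.4, 1.1, 3.5]
grip_width: 0.004
t 11.68 tip [495.4  16.1  46.3] ft [-0.43  1.1   3.49] g 0.004
[[-0.001, -0.904, -0.427], [-0.0, -0.427, 0.904], [-1.0, 0.001, 0.0]] [ 0.52  0.65 -0.92  2.02  0.72  0.83  1.19]
phi,r 116.21 85.3
[116.0, 85.5, 46.0] [ 0.3 -0.3  0.2] turn -0.7
```

View pics/w7.png

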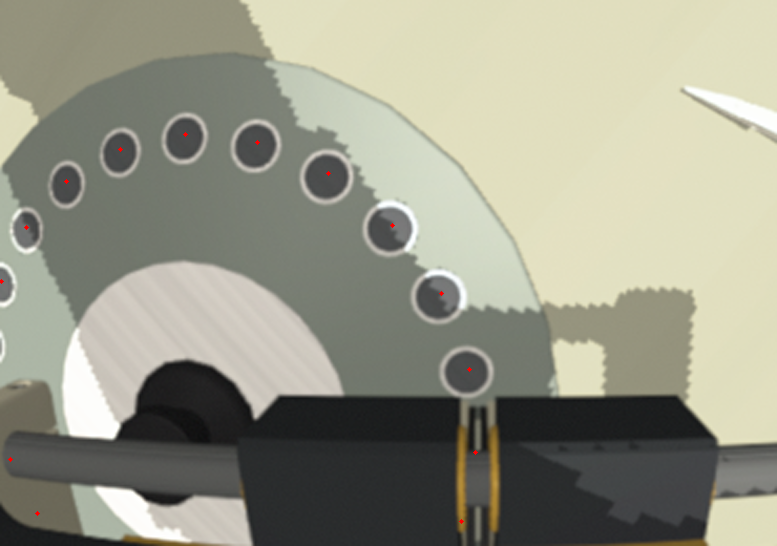

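View pics/s7.png

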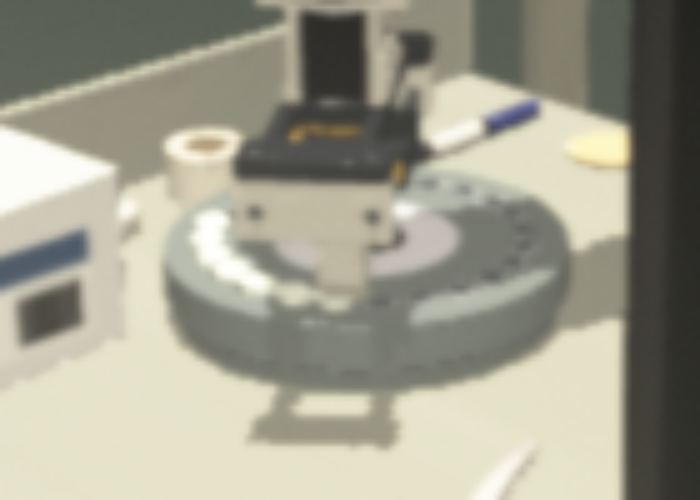

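```bash
python3 -m inch '[0,2,0,-1, 0,4,0,-3, 0,5,0,-3, 0,5,0,-3]'; python3 -m inch '[-4,0,0,0, -12,0,0,0, -24,0,0,0, -40,0,0,0, -60,0,0,0, -80,0,0,0, -100,0,0,0, -120,0,0,0, -130,0,0,0, -130,0,0,0]'
python3 ov.py w8;  python3 - <<'E'
from station import env
import cv2
w=env.read_camera("scene"); cv2.imwrite("pics/s8.png",cv2.resize(w["pixels"][140:240,190:330,::-1],None,fx=5,fy=5,interpolation=cv2.INTER_CUBIC))
w=env.read_camera("top"); cv2.imwrite("pics/t8.png",cv2.resize(w["pixels"][100:240,200:360,::-1],None,fx=4,fy=4))
E
python3 go.py
```

```text
time_s: 12.12
eef_pos: [0.4914, 0.0141, 0.0544]
orientation: [-0.607, 0.363, 0.607, 0.363]
ft_force: [-0.3, 0.7, 1.5]
grip_width: 0.003
time_s: 12.95
eef_pos: [0.4927, 0.0147, 0.187]
orientation: [0.608, -0.362, -0.606, -0.364]
ft_force: [1.4, -0.9, 0.1]
grip_width: 0.003
t 13.1 tip [491.   13.9 175.7] ft [ 0.03 -0.03  0.78] g 0.005
[[-0.001, -0.881, -0.473], [-0.0, -0.473, 0.881], [-1.0, 0.001, 0.0]] [ 0.67  0.5  -1.1   1.9   0.51  1.06  1.43]
phi,r 119.51 85.4
```

View pics/s8.png

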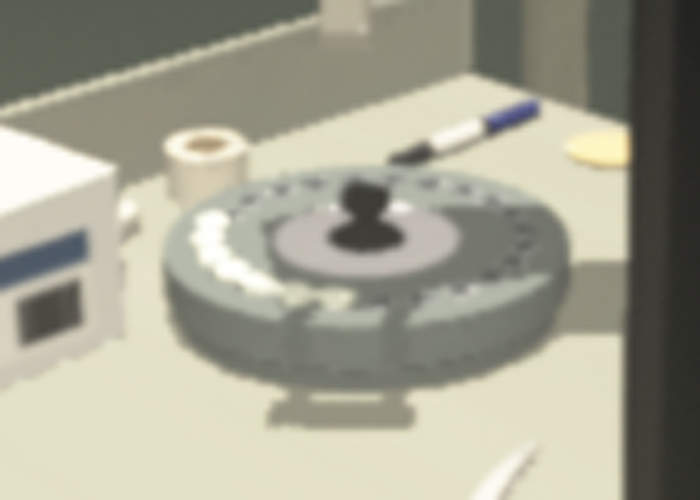

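View pics/t8.png

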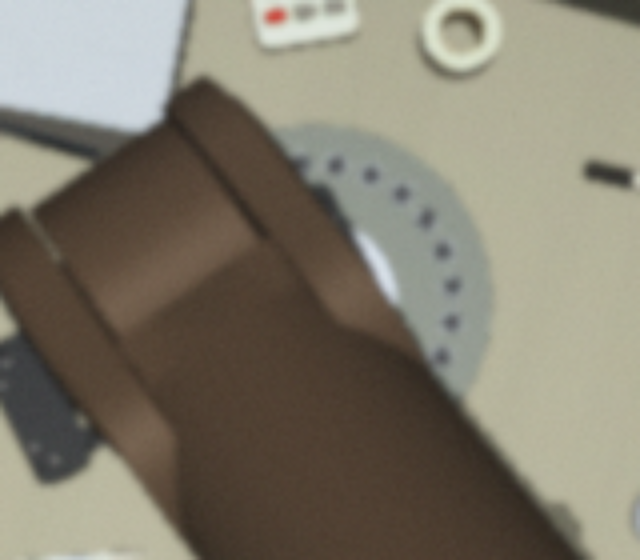

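View pics/w8.png

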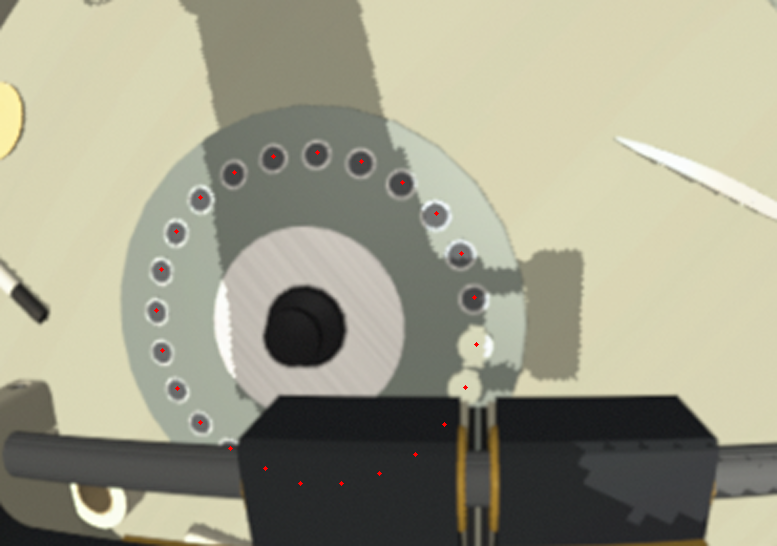

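```bash
python3 go.py 0 85 176
```

```text
t 13.1 tip [491.   13.9 175.7] ft [ 0.03 -0.03  0.78] g 0.005
[[-0.001, -0.881, -0.473], [-0.0, -0.473, 0.881], [-1.0, 0.001, 0.0]] [ 0.67  0.5  -1.1   1.9   0.51  1.06  1.43]
phi,r 119.51 85.4
[0.0, 85.0, 176.0] [  -0.4  -76.8 -125.6] turn 118.2
```

```bash
python3 -m inch '[0,-4,-7,6, 0,-8,-14,12, 0,-13,-21,18, 0,-18,-28,24, 0,-22,-35,30, 0,-26,-42,36, 0,-30,-49,42, 0,-34,-56,48, 0,-38,-63,54, 0,-43,-70,60, 0,-43,-70,60, 0,-43,-70,60]'; python3 go.py 0 85 176
```

```text
time_s: 14.1
eef_pos: [0.5619, -0.027, 0.1832]
orientation: [-0.345, 0.618, 0.345, 0.617]
ft_force: [-0.4, 0.5, -0.5]
grip_width: 0.002
t 14.1 tip [561.9 -27.  175.2] ft [-0.44  0.48 -0.47] g 0.002
[[-0.002, -0.852, 0.524], [-0.0, 0.524, 0.852], [-1.0, 0.002, -0.001]] [ 0.5   0.5  -0.78  1.75  0.4   1.06  0.61]
phi,r 49.3 44.2
[0.0, 85.0, 176.0] [ -0.9 -65.4   0.9] turn 58.4
```

```bash
python3 -m inch '[0,-7,0,6, 0,-14,0,12, 0,-21,0,18, 0,-28,0,24, 0,-35,0,30, 0,-42,0,36, 0,-49,0,42, 0,-56,0,48, 0,-62,0,54, 0,-66,0,58, 0,-66,0,58, 0,-66,0,58]'; python3 go.py 0 85 176; python3 ov.py w9; python3 - <<'E'
from station import env
import cv2
w=env.read_camera("wrist"); cv2.imwrite("pics/w9b.png",cv2.resize(w["pixels"][80:210,80:310,::-1],None,fx=3.4,fy=3.4,interpolation=cv2.INTER_CUBIC))
E
```

```text
time_s: 15.1
eef_pos: [0.6179, -0.0614, 0.1838]
orientation: [-0.003, 0.708, 0.003, 0.707]
ft_force: [-0.5, -0.1, -0.3]
grip_width: 0.005
t 15.1 tip [617.9 -61.4 175.8] ft [-0.54 -0.06 -0.29] g 0.005
[[-0.001, -0.009, 1.0], [0.0, 1.0, 0.009], [-1.0, 0.0, -0.001]] [ 0.35  0.53 -0.5   1.61  0.28  1.08 -0.22]
phi,r -0.61 84.8
[0.0, 85.0, 176.0] [-0.2  0.9  0.2] turn 0.5
```

View pics/w9b.png

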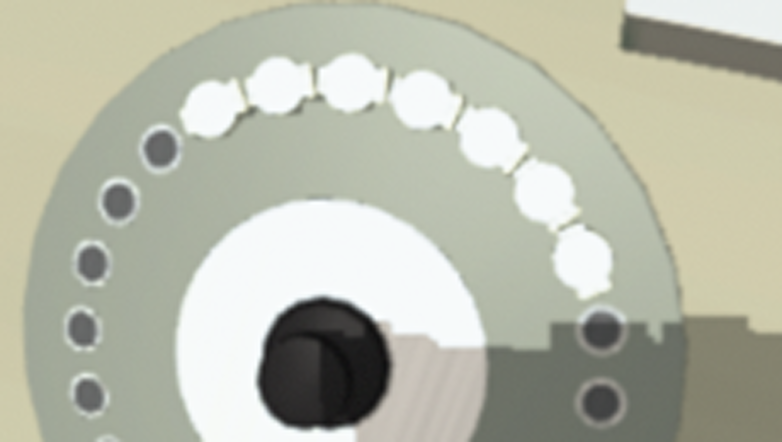

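View pics/w9.png

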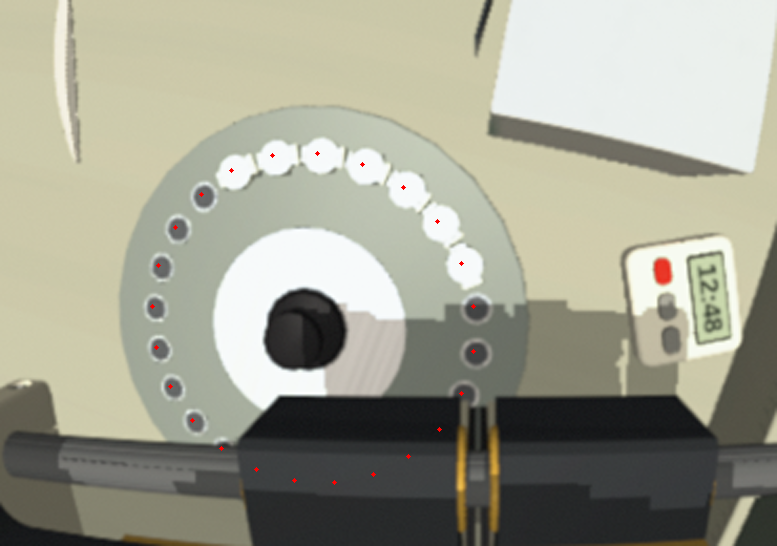

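All seven caps lie flat and evenly bright, with no tube rings exposed. Their centres match the seat points, and the carousel has the same small offset from the model as before the sweep. I'm handing it in.

```bash
python3 -c "
from station import env
env.sign_off()"
```

```text
the job is handed in; nothing more can be done
```

I swept the closed fingertip once along the row, from the hinge side of cap_0 to past the lip of cap_6, at about 46.4 mm tip height. The finger stayed down the whole way, then I lifted it clear and handed the job in after about 15 s.

- **Caps:** the last wrist and scene pictures show all seven folded flat over their tubes. I couldn't measure the hinge angles directly. At that tip height, any cap left slightly open should be within about 0.03 rad of shut.
- **Carousel:** it did not visibly move. The hole positions I worked out beforehand still match the pictures. They sit 1–2 mm off in the wrist view, but that gap was there before the sweep too.
- **Forces:** the highest force readings, taken between moves, were about 7 N upward and 5 N sideways, near cap_2. I raised the fingertip 0.2 mm after that, and upward force stayed at or below about 3.5 N and sideways at or below about 4.5 N. Peaks within a move were not recorded.
- **Surroundings:** the white box next to the carousel and the timer look untouched in the final view. I did not re-check the rack, vial, beaker and dish individually; the arm's path stayed well away from or above them.

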